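# Open the olive jar in the one-hand clamp and hold its lid

## Robot

A 6-joint arm with a two-finger parallel gripper is mounted at the origin on the work surface. World frame = base frame: x ahead of the robot, y to its left, z up, the work surface at z = 0. Lengths are in mm, angles in rad, forces in N, time in s.
With the tool pointing down it reaches from about 375 to 925 mm from the base axis. Payload 5.7 kg.
Tool frame: the origin (TCP) lies midway between the tips of the shut fingers; the grasp point (between the pads) lies tcp_to_grasp behind it (tcp_to_grasp is the distance from the TCP to the grasp point, in mm); z points along the fingers, y is the line along which they close (so a half turn about z gives the same grasp; the last joint's range is limited). The gripper opens to 88 mm and grips with 3 to 60 N. Pads are 20 mm wide; open, the fingers measure 115 mm over their backs; the gripper's body (75 mm by 178 mm) begins 61 mm behind the grasp point.
Start: joints at [-1.219, 0.359, 1.51, -0, 1.272, -0.115], TCP at [269.999, -535.782, 222.623] pointing down, gripper open.
Joint ranges: [-2.97, 2.97], [-1.01, 2.36], [0.21, 2.38], [-0.96, 4.11], [0.2, 2.71], [-2.98, 2.98]. Speed limits (rad/s): [2.39, 2.39, 3.14, 3.14, 3.14, 3.14].

## Interface

Orientations are given as a 3x3 rotation matrix whose columns are the frame's x, y, z axes.
In Python, from workcell import * gives the robot as it stands.
- The arm moves only by the tool carry_out, never from a script. Its argument "motion" is a list of rows, each a list of 3 entries, a list of its own where there are three numbers: the shift along the world's x, y, z in cm, then the turn about the world's z in degrees, then the opening in per cent of the stroke, from 0 (shut) to 100 (fully open). In form: [[[tx, ty, tz], turn, claw], ...]. A call has 1 to 5 rows; each row is the pose to reach, as a shift and turn from the pose commanded when the call began; what a row does not reach only later rows make up. A row lasts 1/12 s, in which the tool goes at most 41.7 mm and 7.16 degrees, less where a joint would pass 70% of its speed; a pose out of reach is approached as far as the arm can. A call with a gripper value outside its range is refused whole. The fingers move at their own pace and stop on an object; "newtons" is the grip in N (left out, the last holds). Time passes only in rows, so rows that repeat a pose let the fingers close. It gives the time, the measured TCP pose, the force, the opening and the grip force at its end, in the units of the state.
- read_state(): the state, without advancing time (a new reading comes with each control period).
- camera(name): name is "side" or "top"; returns (picture, depth): 480x640x3 uint8, blue, green, red; 480x640 float32, mm along the optical axis (not along the pixel's ray), 0 where there is no reading.
- camera_info(name): a dict with "intrinsics" (3x3 intrinsics, pixels), "dist" ([k1, k2, p1, p2, k3] as OpenCV has them; the pictures are not rectified), "R" (3x3) and "t" (3): a world point X has camera coordinates R X + t. Camera axes: x right, y down, z forward; pixel columns grow to the right and rows downward; lengths in mm; the calibration is good to about 2 mm. A picture is of the moment at which its call begins. camera_info takes no time and is no camera call.
- close_job(): hands the job in; it is judged then, once.
The state is a dict: "t": time; "q": joint angles; "dq": joint speeds; "joint_efforts": joint torques, N m; "ee_pos": TCP position; "tool_rot": TCP orientation; "ft_force": force on the tool from outside, world axes, zero at the start; "moment": the same for the moment, N m; "finger_gap": finger opening in mm; "grip_force": force on a finger pad.
Only numpy, scipy, OpenCV 4.12 (cv2) and the standard library are available. Lean on these libraries where they do the work, as an engineer would, in place of code of your own. Each camera call takes 0.05 s, during which the arm holds its last target. There are 200 camera calls.

## Task

Open the tight jar of olives on the tasting counter: slide the clamp's jaw up until its sprung rubber pad presses the jar firmly into the fixed V so that the jar cannot turn, and let go of the jaw. Then unscrew the lid anticlockwise until its thread lets go, lift it straight off, and finish with the lid still in the grip, level and just above the open mouth (a finger's width or so of air), not touching the jar. The jar stays standing in the clamp, still braced, and the other things on the counter are left where they are.

Things in the scene. Friction and masses are not known exactly. Their poses are not given: they have to be found in the camera images.
- clamp: Opening clamp fixed to the counter: white board 130 (x) by 360 mm (y -170 to 190), 18 thick, red rubber-lined jaws 45 high, rails 7 high. Origin on its underside, x across the board, z up. The fixed V (open to +y) is at the -y end: a jar seated in it has its axis at x 0, y -65 mm. The sliding jaw, on the +y side, closes along -y.
- jaw_grip (a point): Middle of the top of the sliding jaw's upright black grip (22 mm along clamp y, 30 along x, 102 mm above the counter, 27 mm behind the red back plate). At clamp y +46 mm the pad just touches a seated jar; it starts 25 to 70 mm further +y. Slides with steady 12 N friction and stays where left, also against up to 12 N from the pad's spring.
- pad: Rubber-faced shallow V, 40 mm high, sprung on the front of the sliding jaw: 6 N per mm, up to 4 mm. Origin at board-top height on the axis of the jar it would just touch (111 mm towards -y from jaw_grip when uncompressed); axes as the clamp's. The jaw pushed 2 mm or more past touching a seated jar (push of 24 N or more) keeps it braced with 12 N.
- jar: Clear glass jar of green olives, body 72 mm diameter up to 82 mm, shoulder to 95, neck 44 diameter up to the mouth at 112 mm; 0.4 to 0.65 kg, loose, standing on the board between the jaws, within 2 mm of seated in the V. Origin in the middle of its underside, z up. Unbraced, it turns together with its lid.
- jar_mouth (a point): Middle of the jar's mouth (rim plane), 112 mm above the jar's underside, 130 mm above the counter.
- lid: Gold lid, 58 mm diameter, 15 high, 25 g. Origin mid lower edge, z up; closed 101 mm above the jar's underside (top 134 mm above the counter), x axis along the jar's within 3 degrees. Tight, 0.3 N m. Unscrews anticlockwise from above, rising 1 mm; free after 50 degrees, a lug stops it at 95: turn 55 to 90, then lift. Fingertips fit to 6 mm below it.
- bottle: Green wine bottle with red foil, 74 mm diameter, 300 mm tall, standing; bystander. Origin in the middle of its underside.
- glass_a: Clear stemmed wine glass, 74 mm wide, 185 mm tall, standing; bystander. Origin under its foot.
- glass_b: A second such wine glass; bystander. Origin under its foot.
- candle: Tea light on a round white dish 68 mm wide, 26 mm tall; bystander. Origin under the dish.
- bowl: White ceramic bowl, 124 mm wide, 48 mm tall, waiting for the olives; bystander. Origin under it.
- corkscrew: Waiter's corkscrew, wood and steel, 120 mm long, 12 mm thick, lying flat; bystander. Origin under its middle.
- mustard: Amber mustard jar with white lid, 68 mm diameter, 100 mm tall; bystander. Origin in the middle of its underside.
Mind the look-alikes: they are no part of the job. Leave any turquoise look-alike of the jar alone. Of the things shaped like the lid, the gold one is meant.

How it is judged:
By the outcome, as a careful person would: the job done as asked, in the order asked, and still so for the second after the job is handed in, while the arm keeps its last pose, push and grip.
It also fails if it takes over 48 s, if anything falls off the work surface, if the arm or the gripper's body presses on something with over 40 N, if the wrist force passes 120 N, or if a joint passes its speed limit or range.

## Working session

There is one attempt and no reset: what is moved stays moved. The work goes in short steps, Python scripts to look and compute and a tool call to move; the robot and the scene stay as the last step left them, time stands still between calls to the robot, and variables do not carry over. Pictures are saved under pics/ and viewed, at most 10 in all, crops included, and the job is handed in when it is done.

Besides the shell and the picture viewer there is one more tool, called after "Request:" as name(argument=value, ...) on one line, values as JSON. carry_out: Moves the arm, as the interface text tells. Its arguments: {"type":"object","properties":{"motion":{"type":"array","items":{"type":"array"}},"newtons":{"type":"number"}},"required":["motion"]}

```bash
mkdir -p pics; ls
python3 - <<'E'
from workcell import *
import cv2,numpy as np
s=read_state(); print(s['t'],s['ee_pos'],s['tool_rot'],s['finger_gap'],s['ft_force'])
for n in ('top','side'):
    p,d=camera(n); cv2.imwrite(f'pics/{n}0.png',p); np.savez(f'{n}0.npz',p=p,d=d)
    i=camera_info(n); print(n,i)
E
python3 -c "import workcell;print([x for x in dir(workcell) if x[0]!='_'])"
```

```text
pics
0.0 [ 270.00460077 -535.39167441  222.03310802] [[ 8.92982863e-01  4.50090625e-01 -1.89558488e-04]
 [ 4.50090540e-01 -8.92982221e-01  1.12205804e-03]
 [ 3.35755448e-04 -1.08729709e-03 -9.99999353e-01]] 87.62350543106794 [ 0.27475108  0.5495593  -0.18354612]
top {'intrinsics': array([[531.63852153,   0.        , 318.2109201 ],
       [  0.        , 531.63852153, 240.19221187],
       [  0.        ,   0.        ,   1.        ]]), 'dist': array([-0.11665079,  0.        ,  0.        ,  0.        ,  0.        ]), 'R': array([[ 0.01678692, -0.99953821,  0.02532906],
       [-0.99852546, -0.01806712, -0.05119067],
       [ 0.05162465, -0.02443237, -0.99836765]]), 't': array([ -20.49543313,  577.5445378 , 1494.58585959])}
side {'intrinsics': array([[459.06293829,   0.        , 313.52806958],
       [  0.        , 459.06293829, 244.40333704],
       [  0.        ,   0.        ,   1.        ]]), 'dist': array([-0.06703123,  0.        ,  0.        ,  0.        ,  0.        ]), 'R': array([[ 0.98968083, -0.14231851,  0.01665243],
       [-0.0917773 , -0.71884646, -0.68908395],
       [ 0.11003995,  0.68044486, -0.72449017]]), 't': array([-599.03104768,  132.82425852,  941.94881902])}
['Unreachable', 'camera', 'camera_info', 'close_job', 'read_state', 'tcp_to_grasp']
```

View pics/top0.png

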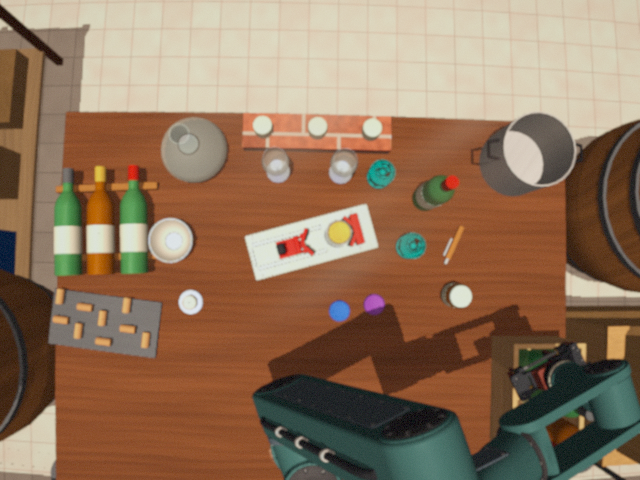

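View pics/side0.png

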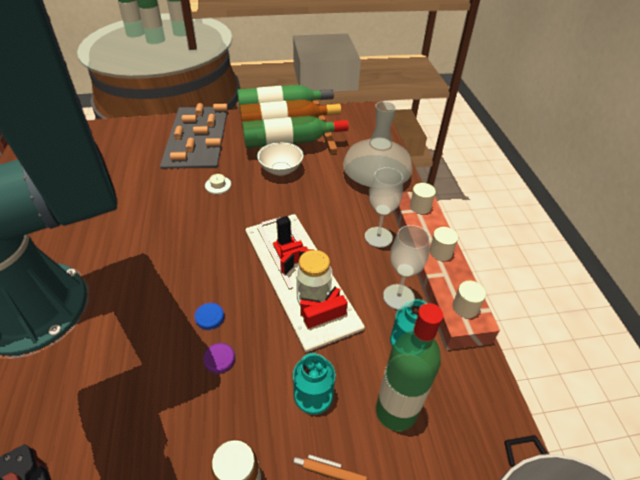

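The top view shows the board spanning about (246–378, 205–280), with the gold lid at (339,232), the sliding jaw with its black grip at (293,245) and the fixed V at (355,230). The side view shows the grip top at (284,222) and the lid at (315,262). Next I'll measure these.

```bash
cat > h.py <<'E'
from workcell import *
import cv2,numpy as np
def ray(n,uv):
    i=camera_info(n)
    x=cv2.undistortPoints(np.float64(uv).reshape(-1,1,2),i['intrinsics'],i['dist']).reshape(-1,2)
    d=np.c_[x,np.ones(len(x))]@i['R']; return -i['R'].T@i['t'],d
def plane(n,uv,z):
    c,d=ray(n,uv); return c+d*((z-c[2])/d[:,2])[:,None]
def tri(uvt,uvs):
    A=np.zeros((3,3));b=np.zeros(3)
    for n,uv in(('top',uvt),('side',uvs)):
        c,d=ray(n,[uv]);d=d[0]/np.linalg.norm(d[0]);P=np.eye(3)-np.outer(d,d);A+=P;b+=P@c
    return np.linalg.solve(A,b)
def blob(p,lo,hi,box,k=0):
    x0,y0,x1,y1=box;m=np.zeros(p.shape[:2],np.uint8)
    m[y0:y1,x0:x1]=cv2.inRange(cv2.cvtColor(p,cv2.COLOR_BGR2HSV),lo,hi)[y0:y1,x0:x1]
    if k:m=cv2.morphologyEx(m,cv2.MORPH_CLOSE,np.ones((k,k)))
    c=max(cv2.findContours(m,0,cv2.CHAIN_APPROX_NONE)[0],key=cv2.contourArea)
    return c
E
python3 - <<'E'
from h import *
P={n:np.load(n+'0.npz')['p'] for n in('top','side')}
D={n:np.load(n+'0.npz')['d'] for n in('top','side')}
c=blob(P['top'],(0,0,150),(180,70,255),(235,195,390,290),9)
h=cv2.convexHull(c)
w=plane('top',h.reshape(-1,2),18)[:,:2].astype(np.float32)
r=cv2.minAreaRect(w);print('board',r)
b=cv2.boxPoints(r);print(b)
boxes={'top':(320,215,358,250),'side':(295,245,335,280)}
e={}
for n in boxes:
    c=blob(P[n],(18,110,120),(32,255,255),boxes[n]);e[n]=cv2.fitEllipse(c)
    print(n,'lid',cv2.boundingRect(c),e[n],plane(n,[e[n][0]],134),D[n][int(e[n][0][1]),int(e[n][0][0])])
bb={'top':(270,225,318,265),'side':(270,210,300,250)}
for n in bb:
    c=blob(P[n],(0,0,0),(180,255,45),bb[n]);print(n,'grip',cv2.boundingRect(c),cv2.minAreaRect(c))
o=[]
for n,bx in(('top',(235,195,390,290)),('side',(240,205,365,350))):
    x0,y0,x1,y1=bx;o.append(cv2.resize(P[n][y0:y1,x0:x1],None,fx=3,fy=3,interpolation=2))
H=max(a.shape[0] for a in o);o=[cv2.copyMakeBorder(a,0,H-a.shape[0],0,0,0) for a in o]
im=cv2.hconcat(o);cv2.imwrite('pics/crop.png',cv2.resize(im,None,fx=.95,fy=.95));print(im.shape)
E
```

```text
board ((574.0092163085938, 9.321304321289062), (132.7096710205078, 362.2020263671875), 16.17478370666504)
[[ 459.8319   164.76932]
 [ 560.73    -183.09543]
 [ 688.1865  -146.12671]
 [ 587.28845  201.73804]]
top lid (329, 222, 21, 21) ((338.9332275390625, 231.90945434570312), (20.573041915893555, 21.005613327026367), 49.11231994628906) [[594.3786298  -61.45936265 134.        ]] 1395.7343
side lid (299, 250, 30, 27) ((313.724853515625, 262.6712646484375), (25.285999298095703, 29.451461791992188), 93.76643371582031) [[593.71386136 -67.33464321 134.        ]] 864.556Traceback (most recent call last):
  File "<stdin>", line 16, in <module>
  File "h.py", line 18, in blob
    c=max(cv2.findContours(m,0,cv2.CHAIN_APPROX_NONE)[0],key=cv2.contourArea)
ValueError: max() iterable argument is empty
```

Run:
```python
from h import *
P={n:np.load(n+'0.npz')['p'] for n in('top','side')}
D={n:np.load(n+'0.npz')['d'] for n in('top','side')}
yh=np.array([-.2786,.9604,0]);O=np.array([576.8,-.3,0]);xh=np.array([.9604,.2786,0])
loc=lambda w:np.c_[(w-O)@xh,(w-O)@yh]
bb={'top':(270,225,318,265),'side':(270,210,300,250)}
for n in bb:
    c=blob(P[n],(0,0,0),(180,255,75),bb[n]).reshape(-1,2);print(n,'grip',cv2.boundingRect(c),len(c))
    print(np.round(np.c_[c,loc(plane(n,c,102))])[::3].tolist())
# depth-based: points with height 97..107 near the jaw
for n in bb:
    x0,y0,x1,y1=bb[n];v,u=np.mgrid[y0:y1,x0:x1];u=u.ravel();v=v.ravel();d=D[n][v,u]
    c,r=ray(n,np.c_[u,v]);w=c+r*d[:,None];k=(w[:,2]>92)&(w[:,2]<112);l=loc(w[k])
    print(n,k.sum(),w[k].mean(0) if k.any() else '',l.min(0),l.max(0),l.mean(0))
o=[]
for n,bx in(('top',(235,195,390,290)),('side',(240,205,365,350))):
    x0,y0,x1,y1=bx;o.append(cv2.resize(P[n][y0:y1,x0:x1],None,fx=2.8,fy=2.8,interpolation=2))
H=max(a.shape[0] for a in o);o=[cv2.copyMakeBorder(a,0,H-a.shape[0],0,0,0) for a in o]
cv2.imwrite('pics/crop.png',cv2.hconcat(o))
```

```text
top grip (278, 244, 7, 10) 22
[[282.0, 244.0, 10.0, 89.0], [279.0, 245.0, 9.0, 98.0], [278.0, 248.0, 2.0, 102.0], [279.0, 251.0, -6.0, 102.0], [282.0, 252.0, -11.0, 95.0], [284.0, 251.0, -10.0, 89.0], [284.0, 248.0, -2.0, 87.0], [283.0, 245.0, 7.0, 87.0]]
side grip (277, 216, 14, 29) 67
[[285.0, 216.0, 8.0, 104.0], [282.0, 217.0, 1.0, 104.0], [279.0, 219.0, -7.0, 101.0], [277.0, 221.0, -14.0, 96.0], [277.0, 224.0, -17.0, 88.0], [277.0, 227.0, -20.0, 79.0], [278.0, 230.0, -22.0, 70.0], [278.0, 233.0, -25.0, 62.0], [278.0, 236.0, -28.0, 53.0], [278.0, 239.0, -31.0, 45.0], [279.0, 242.0, -33.0, 36.0], [282.0, 244.0, -29.0, 29.0], [285.0, 243.0, -22.0, 29.0], [288.0, 242.0, -16.0, 29.0], [290.0, 240.0, -10.0, 33.0], [290.0, 237.0, -6.0, 41.0], [290.0, 234.0, -3.0, 49.0], [290.0, 231.0, 0.0, 57.0], [289.0, 228.0, 2.0, 66.0], [289.0, 225.0, 5.0, 75.0], [289.0, 222.0, 9.0, 83.0], [288.0, 219.0, 10.0, 93.0], [286.0, 216.0, 10.0, 103.0]]
top 88 [549.05794423  91.73657004 100.98892776] [-15.82195344  85.33846973] [ 14.15615083 107.33788031] [-1.00208195 96.1208586 ]
side 126 [549.82914095  88.35832851  99.87395101] [-14.83774531  82.95141769] [ 14.37151034 108.85406541] [-1.20260271 92.66154003]
```

View pics/crop.png

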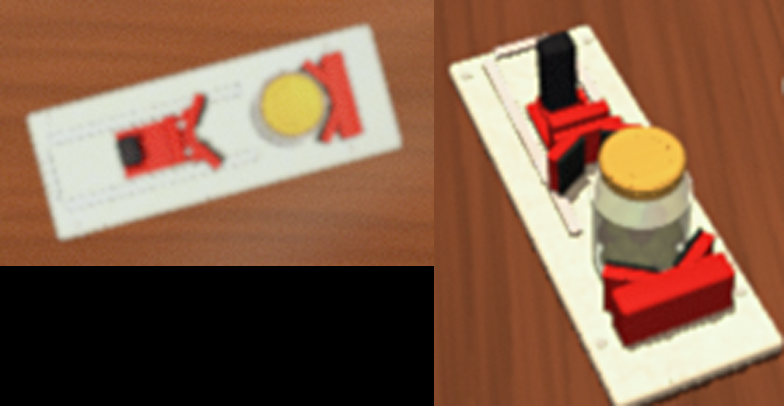

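The crop confirms that the jaw is open and the pad is away from the jar. The grip is at about clamp y +95, world (549.5, 91). While starting the approach I'll also check the clearances.

Run:
```python
from h import *
print(tcp_to_grasp if not callable(tcp_to_grasp) else tcp_to_grasp())
J=np.array([594.7,-62.2])
for n,uv,z in(('glass1 foot','side(399,296)',0),):
    pass
for nm,cam,uv,z in(('gA rim','top',(343,165),185),('gA foot','side',(399,296),0),('gB foot','side',(379,237),0),('bottle foot','side',(401,415),0),('bottle top','top',(451,183),300)):
    w=plane(cam,[uv],z)[0,:2];d=w-J;print(nm,w.round(),np.hypot(*d).round(),np.degrees(np.arctan2(d[1],d[0])).round())
```

```text
18.700000000000003
gA rim [762. -66.] 167.0 -1.0
gA foot [781. -69.] 186.0 -2.0
gB foot [780. 110.] 253.0 43.0
bottle foot [ 714. -325.] 289.0 -65.0
bottle top [ 703. -313.] 274.0 -67.0
```

Request:
carry_out(motion=[[[1.4,3.14,0],4,100],[[2.8,6.28,0],8,100],[[4.2,9.42,0],12,100],[[5.6,12.56,0],16,100],[[7.0,15.7,0],20,100]])

```text
t: 0.52
ee_pos: [340.0, -377.0, 222.1]
tool_rot: [[0.683, 0.73, -0.001], [0.73, -0.683, 0.001], [0.0, -0.001, -1.0]]
ft_force: [-0.6, -0.3, -1.0]
finger_gap: 87.7
grip_force: 0.0
```

Request:
carry_out(motion=[[[1.4,3.14,0],4,100],[[2.8,6.28,0],8,100],[[4.2,9.42,0],12,100],[[5.6,12.56,0],16,100],[[7.0,15.7,0],20,100]])

```text
t: 0.93
ee_pos: [410.0, -220.0, 222.4]
tool_rot: [[0.392, 0.92, -0.001], [0.92, -0.392, 0.0], [0.0, -0.001, -1.0]]
ft_force: [-0.2, -0.1, -0.7]
finger_gap: 87.5
grip_force: 0.0
```

Request:
carry_out(motion=[[[1.4,3.14,0],4,100],[[2.8,6.28,0],8,100],[[4.2,9.42,0],12,100],[[5.6,12.56,0],16,100],[[7.0,15.7,0],20,100]])

```text
t: 1.35
ee_pos: [480.0, -63.0, 222.4]
tool_rot: [[0.053, 0.999, -0.001], [0.999, -0.053, 0.0], [0.0, -0.001, -1.0]]
ft_force: [0.2, -0.1, -0.6]
finger_gap: 87.7
grip_force: 0.0
```

Request:
carry_out(motion=[[[1.4,3.14,0],4,100],[[2.8,6.28,0],8,100],[[4.2,9.42,0],12,100],[[5.6,12.56,0],16,100],[[7.0,15.6,0],19.4,100]])

```text
t: 1.77
ee_pos: [549.9, 93.0, 222.2]
tool_rot: [[-0.282, 0.959, -0.001], [0.959, 0.282, -0.0], [0.0, -0.001, -1.0]]
ft_force: [0.4, -0.2, -0.6]
finger_gap: 87.5
grip_force: 0.0
```

Request:
carry_out(motion=[[[-0.05,-0.1,-3.7],0,100],[[-0.05,-0.2,-7.4],0,100],[[-0.05,-0.2,-11.1],0,100],[[-0.05,-0.2,-14.8],0,100],[[-0.05,-0.2,-14.8],0,60]], newtons=40)

```text
t: 2.18
ee_pos: [543.6, 89.0, 68.1]
tool_rot: [[-0.278, 0.96, -0.013], [0.96, 0.278, -0.001], [0.003, -0.013, -1.0]]
ft_force: [-1.2, 1.2, -1.3]
finger_gap: 83.9
grip_force: 0.0
```

Request:
carry_out(motion=[[[0,0,0],0,20],[[0,0,0],0,20],[[0,0,0],0,20],[[0,0,0],0,20],[[0,0,0],0,20]])

```text
t: 2.6
ee_pos: [551.0, 89.2, 76.6]
tool_rot: [[-0.278, 0.961, 0.004], [0.961, 0.278, 0.0], [-0.001, 0.003, -1.0]]
ft_force: [-0.1, 0.2, -1.0]
finger_gap: 51.4
grip_force: 0.0
```

Request:
carry_out(motion=[[[0,0,0],0,20],[[0,0,0],0,20],[[0,0,0],0,20],[[0,0,0],0,20],[[0,0,0],0,20]])

```text
t: 3.02
ee_pos: [551.1, 89.6, 75.2]
tool_rot: [[-0.278, 0.961, 0.003], [0.961, 0.278, 0.001], [-0.0, 0.003, -1.0]]
ft_force: [3.7, 2.9, 0.5]
finger_gap: 29.6
grip_force: 40.0
```

Request:
carry_out(motion=[[[0,0,0],0,20],[[0,0,0],0,20],[[0,0,0],0,20]])

```text
t: 3.27
ee_pos: [551.1, 89.5, 75.2]
tool_rot: [[-0.278, 0.961, 0.003], [0.961, 0.278, 0.001], [-0.0, 0.003, -1.0]]
ft_force: [5.3, 3.3, 1.5]
finger_gap: 29.6
grip_force: 40.0
```

Request:
carry_out(motion=[[[0.22,-0.77,0],0,20],[[0.45,-1.54,0],0,20],[[0.67,-2.3,0],0,20],[[0.89,-3.07,0],0,20],[[1.11,-3.84,0],0,20]])

```text
t: 3.68
ee_pos: [561.6, 53.4, 75.2]
tool_rot: [[-0.277, 0.961, 0.002], [0.961, 0.277, 0.004], [0.004, 0.003, -1.0]]
ft_force: [3.0, 14.3, 3.4]
finger_gap: 29.9
grip_force: 40.0
```

Request:
carry_out(motion=[[[0.06,-0.19,0],0,20],[[0.11,-0.38,0],0,20],[[0.14,-0.48,0],0,20]])

```text
t: 3.93
ee_pos: [563.0, 48.5, 75.2]
tool_rot: [[-0.277, 0.961, 0.002], [0.961, 0.277, 0.004], [0.003, 0.003, -1.0]]
ft_force: [2.9, 13.2, 2.7]
finger_gap: 29.5
grip_force: 40.0
```

Request:
carry_out(motion=[[[0.014,-0.05,0],0,20],[[0.028,-0.1,0],0,20],[[0.042,-0.15,0],0,20],[[0.056,-0.19,0],0,20]])

```text
t: 4.27
ee_pos: [563.5, 46.9, 75.2]
tool_rot: [[-0.277, 0.961, 0.002], [0.961, 0.277, 0.004], [0.003, 0.003, -1.0]]
ft_force: [3.6, 14.2, 3.6]
finger_gap: 30.0
grip_force: 40.0
```

Request:
carry_out(motion=[[[0.014,-0.05,0],0,20],[[0.028,-0.1,0],0,20],[[0.042,-0.15,0],0,20],[[0.056,-0.19,0],0,20]])

```text
t: 4.6
ee_pos: [564.0, 45.0, 75.2]
tool_rot: [[-0.277, 0.961, 0.002], [0.961, 0.277, 0.004], [0.003, 0.003, -1.0]]
ft_force: [2.8, 12.8, 3.4]
finger_gap: 29.7
grip_force: 40.0
```

Request:
carry_out(motion=[[[0.014,-0.05,0],0,20],[[0.028,-0.1,0],0,20],[[0.028,-0.1,0],0,20]])

```text
t: 4.85
ee_pos: [564.4, 44.0, 75.2]
tool_rot: [[-0.277, 0.961, 0.002], [0.961, 0.277, 0.004], [0.003, 0.003, -1.0]]
ft_force: [3.0, 12.8, 3.0]
finger_gap: 29.6
grip_force: 40.0
```

Request:
carry_out(motion=[[[0.014,-0.05,0],0,20],[[0.028,-0.1,0],0,20],[[0.028,-0.1,0],0,20]])

```text
t: 5.1
ee_pos: [564.7, 43.0, 75.2]
tool_rot: [[-0.277, 0.961, 0.002], [0.961, 0.277, 0.004], [0.003, 0.003, -1.0]]
ft_force: [3.3, 13.4, 3.0]
finger_gap: 29.8
grip_force: 40.0
```

Request:
carry_out(motion=[[[0.014,-0.05,0],0,20],[[0.028,-0.1,0],0,20],[[0.028,-0.1,0],0,20]])

```text
t: 5.35
ee_pos: [564.9, 42.0, 75.2]
tool_rot: [[-0.277, 0.961, 0.002], [0.961, 0.277, 0.004], [0.003, 0.003, -1.0]]
ft_force: [3.5, 12.9, 3.0]
finger_gap: 29.7
grip_force: 40.0
```

Request:
carry_out(motion=[[[0.014,-0.05,0],0,20],[[0.028,-0.1,0],0,20],[[0.028,-0.1,0],0,20]])

```text
t: 5.6
ee_pos: [565.1, 41.4, 75.2]
tool_rot: [[-0.277, 0.961, 0.002], [0.961, 0.277, 0.005], [0.004, 0.003, -1.0]]
ft_force: [2.4, 15.5, 3.2]
finger_gap: 29.6
grip_force: 40.0
```

Request:
carry_out(motion=[[[0.014,-0.05,0],0,20],[[0.028,-0.1,0],0,20],[[0.028,-0.1,0],0,20]])

```text
t: 5.85
ee_pos: [565.3, 40.8, 75.2]
tool_rot: [[-0.277, 0.961, 0.002], [0.961, 0.277, 0.005], [0.005, 0.003, -1.0]]
ft_force: [3.0, 16.3, 3.3]
finger_gap: 29.9
grip_force: 40.0
```

Request:
carry_out(motion=[[[0.014,-0.05,0],0,20],[[0.028,-0.1,0],0,20],[[0.042,-0.15,0],0,20],[[0.042,-0.15,0],0,20]])

```text
t: 6.18
ee_pos: [565.6, 39.7, 75.2]
tool_rot: [[-0.277, 0.961, 0.001], [0.961, 0.277, 0.006], [0.005, 0.003, -1.0]]
ft_force: [3.3, 17.6, 3.7]
finger_gap: 29.9
grip_force: 40.0
```

Request:
carry_out(motion=[[[0.014,-0.05,0],0,20],[[0.028,-0.1,0],0,20],[[0.042,-0.15,0],0,20],[[0.042,-0.15,0],0,20]])

```text
t: 6.52
ee_pos: [565.8, 39.0, 75.2]
tool_rot: [[-0.277, 0.961, 0.001], [0.961, 0.277, 0.007], [0.007, 0.003, -1.0]]
ft_force: [3.1, 22.0, 5.0]
finger_gap: 29.6
grip_force: 40.0
```

Request:
carry_out(motion=[[[0.014,-0.05,0],0,20],[[0.028,-0.1,0],0,20],[[0.042,-0.15,0],0,20],[[0.042,-0.15,0],0,20]])

```text
t: 6.85
ee_pos: [566.0, 38.4, 75.2]
tool_rot: [[-0.276, 0.961, 0.001], [0.961, 0.276, 0.008], [0.008, 0.003, -1.0]]
ft_force: [2.2, 25.2, 5.2]
finger_gap: 29.9
grip_force: 40.0
```

Request:
carry_out(motion=[[[0.014,-0.05,0],0,20],[[0.028,-0.1,0],0,20],[[0.028,-0.1,0],0,20]])

```text
t: 7.1
ee_pos: [566.1, 37.9, 75.2]
tool_rot: [[-0.276, 0.961, 0.001], [0.961, 0.276, 0.009], [0.009, 0.003, -1.0]]
ft_force: [1.5, 26.4, 5.5]
finger_gap: 29.8
grip_force: 40.0
```

Request:
carry_out(motion=[[[0.014,-0.05,0],0,20],[[0.028,-0.1,0],0,20],[[0.042,-0.15,0],0,20],[[0.042,-0.15,0],0,20]])

```text
t: 7.43
ee_pos: [566.3, 37.2, 75.2]
tool_rot: [[-0.276, 0.961, 0.0], [0.961, 0.276, 0.01], [0.01, 0.003, -1.0]]
ft_force: [2.0, 29.9, 6.1]
finger_gap: 30.1
grip_force: 40.0
```

Request:
carry_out(motion=[[[0.014,-0.05,0],0,20],[[0.014,-0.05,0],0,20],[[0.014,-0.05,0],0,20]])

```text
t: 7.68
ee_pos: [566.3, 37.0, 75.2]
tool_rot: [[-0.276, 0.961, 0.0], [0.961, 0.276, 0.011], [0.01, 0.003, -1.0]]
ft_force: [1.4, 31.2, 6.6]
finger_gap: 30.0
grip_force: 40.0
```

Request:
carry_out(motion=[[[0,0,0],0,60],[[0,0,0],0,60],[[0,0,0],0,60],[[0,0,0],0,60],[[0,0,0],0,60]])

```text
t: 8.1
ee_pos: [566.0, 29.2, 74.3]
tool_rot: [[-0.278, 0.961, -0.001], [0.961, 0.278, -0.0], [0.0, -0.001, -1.0]]
ft_force: [-0.4, -0.5, -0.6]
finger_gap: 52.6
grip_force: 0.0
```

Request:
carry_out(motion=[[[0,0.3,2],0,80],[[0,0.3,6],0,100],[[0,0.3,9.5],0,100],[[0,0.3,13],0,100]])

```text
t: 8.43
ee_pos: [565.9, 32.2, 205.7]
tool_rot: [[-0.277, 0.961, -0.002], [0.961, 0.277, -0.0], [0.0, -0.002, -1.0]]
ft_force: [1.1, -0.1, -1.7]
finger_gap: 76.2
grip_force: 0.0
```

Run:
```python
from h import *
P={n:camera(n)[0] for n in('top','side')}
s=read_state();print(s['t'],s['ee_pos'],s['ft_force'],s['finger_gap'])
o=[]
for n,bx in(('top',(235,195,390,290)),('side',(240,205,365,350))):
    x0,y0,x1,y1=bx;o.append(cv2.resize(P[n][y0:y1,x0:x1],None,fx=2.8,fy=2.8,interpolation=2))
H=max(a.shape[0] for a in o);o=[cv2.copyMakeBorder(a,0,H-a.shape[0],0,0,0) for a in o]
cv2.imwrite('pics/crop2.png',cv2.hconcat(o))
```

```text
8.5333 [570.5241938   32.02709217 210.50752947] [ 0.53969126  0.28311915 -0.55365484] 83.99669636530618
```

View pics/crop2.png

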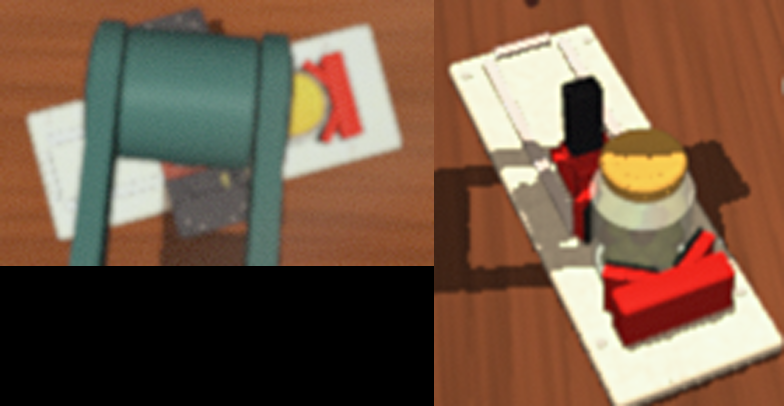

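The jaw is now closed against the jar and still there after release; the side crop shows the pad touching the glass. Next I'll refine the lid centre, since bracing may have shifted it slightly.

Run:
```python
from h import *
p1,d1=camera('side')
def lid(n,p,d,box):
    x0,y0,x1,y1=box;v,u=np.mgrid[y0:y1,x0:x1];u=u.ravel();v=v.ravel()
    hsv=cv2.cvtColor(p,cv2.COLOR_BGR2HSV)[v,u]
    c,r=ray(n,np.c_[u,v]);w=c+r*d[v,u][:,None]
    k=(hsv[:,0]>=15)&(hsv[:,0]<=35)&(hsv[:,1]>90)&(hsv[:,2]>50)&(w[:,2]>129)&(w[:,2]<142)
    w=w[k];q=plane(n,np.c_[u,v][k],134)
    print(n,k.sum(),'z',np.median(w[:,2]).round(1),'circ(plane)',cv2.minEnclosingCircle(q[:,:2].astype(np.float32)),'mean',q.mean(0).round(1),'depthmean',w.mean(0).round(1))
z=np.load('side0.npz');lid('side',z['p'],z['d'],(295,240,340,285))
lid('side',p1,d1,(295,240,340,285))
z=np.load('top0.npz');lid('top',z['p'],z['d'],(320,215,358,250))
# grip now
x0,y0,x1,y1=270,220,320,270;v,u=np.mgrid[y0:y1,x0:x1];u=u.ravel();v=v.ravel()
c,r=ray('side',np.c_[u,v]);w=c+r*d1[v,u][:,None];k=(w[:,2]>96)&(w[:,2]<108)&(p1[v,u].max(1)<70);print('grip',k.sum(),w[k].mean(0),w[k].min(0),w[k].max(0))
```

```text
side 581 z 133.9 circ(plane) ((594.5966796875, -65.79931640625), 31.204082489013672) mean [594.4 -65.  134. ] depthmean [594.4 -64.8 133.8]
side 576 z 134.0 circ(plane) ((594.9966430664062, -66.22935485839844), 30.19918441772461) mean [595.2 -66.4 134. ] depthmean [595.2 -66.3 133.8]
top 352 z 134.2 circ(plane) ((593.3640747070312, -61.80278396606445), 29.070154190063477) mean [593.8 -62.  134. ] depthmean [593.8 -62.  134.4]
grip 99 [563.96982459  36.96634925 100.68584962] [550.90226539  26.51473956  96.00663187] [578.22182223  47.67467433 103.93010702]
```

Request:
carry_out(motion=[[[0.5,-2,0],-7,100],[[1,-4,0],-14,100],[[1.5,-6,0],-21,100],[[2,-8,0],-28,100],[[2.7,-9.6,0],-35,100]])

```text
t: 9.0
ee_pos: [591.9, -64.7, 202.3]
tool_rot: [[0.33, 0.944, -0.004], [0.944, -0.33, 0.0], [-0.001, -0.004, -1.0]]
ft_force: [-0.8, -0.1, -1.2]
finger_gap: 87.5
grip_force: 0.0
```

Request:
carry_out(motion=[[[0,0,0],-7,100],[[0,0,0],-14,100],[[0,0,0],-21,100],[[0,0,0],-28,100],[[0,0,0],-35,100]])

```text
t: 9.42
ee_pos: [592.0, -63.5, 202.2]
tool_rot: [[0.811, 0.584, -0.004], [0.584, -0.811, 0.001], [-0.003, -0.003, -1.0]]
ft_force: [-1.2, 0.4, 0.4]
finger_gap: 88.1
grip_force: 0.0
```

Request:
carry_out(motion=[[[0,0,0],-7,100],[[0,0,0],-14,100],[[0,0,0],-20,100],[[0,0,0],-20,100],[[0,0,0],-20,100]])

```text
t: 9.83
ee_pos: [592.4, -63.3, 202.9]
tool_rot: [[0.96, 0.281, -0.003], [0.281, -0.96, 0.001], [-0.003, -0.002, -1.0]]
ft_force: [-0.2, -0.6, -1.3]
finger_gap: 87.8
grip_force: 0.0
```

Request:
carry_out(motion=[[[0.25,-0.17,-2.2],0,100],[[0.25,-0.17,-4.6],0,100],[[0.25,-0.17,-6.8],0,100],[[0.25,-0.17,-8.2],0,100],[[0.25,-0.17,-8.8],0,100]], newtons=8)

```text
t: 10.25
ee_pos: [593.8, -64.6, 113.4]
tool_rot: [[0.96, 0.281, -0.005], [0.281, -0.96, 0.001], [-0.005, -0.003, -1.0]]
ft_force: [-1.2, -0.1, -0.3]
finger_gap: 87.9
grip_force: 0.0
```

Request:
carry_out(motion=[[[0,0,0],0,75],[[0,0,0],0,72],[[0,0,0],0,72],[[0,0,0],0,70],[[0,0,0],0,70]])

```text
t: 10.67
ee_pos: [596.7, -64.5, 117.7]
tool_rot: [[0.961, 0.278, 0.002], [0.278, -0.961, 0.001], [0.002, -0.0, -1.0]]
ft_force: [-0.1, 3.6, 1.8]
finger_gap: 61.9
grip_force: 1.4
```

Request:
carry_out(motion=[[[-0.1,0.1,-0.1],0,70],[[-0.12,0.2,-0.2],0,66],[[-0.12,0.2,-0.2],0,60],[[-0.12,0.2,-0.2],0,60],[[-0.12,0.2,-0.2],0,60]])

```text
t: 11.08
ee_pos: [595.0, -62.9, 114.8]
tool_rot: [[0.961, 0.278, 0.0], [0.278, -0.961, 0.0], [0.0, -0.0, -1.0]]
ft_force: [-1.2, 0.9, 2.0]
finger_gap: 58.3
grip_force: 8.0
```

Request:
carry_out(motion=[[[0,0,0],0,60],[[0,0,0],0,60]])

```text
t: 11.25
ee_pos: [595.0, -62.9, 114.8]
tool_rot: [[0.961, 0.278, 0.0], [0.278, -0.961, 0.0], [0.0, -0.0, -1.0]]
ft_force: [-1.7, 1.9, 3.5]
finger_gap: 58.0
grip_force: 8.0
```

Request:
carry_out(motion=[[[0,0,0],0,60],[[0,0,0],0,60],[[0,0,0],0,60]], newtons=40)

```text
t: 11.5
ee_pos: [595.0, -62.9, 114.8]
tool_rot: [[0.961, 0.278, 0.0], [0.278, -0.961, 0.0], [0.0, -0.0, -1.0]]
ft_force: [-1.7, 1.8, 4.7]
finger_gap: 57.5
grip_force: 40.0
```

Request:
carry_out(motion=[[[0,0,0],2,60],[[0,0,0.01],5,60],[[0,0,0.02],9,60],[[0,0,0.03],13,60],[[0,0,0.04],17,60]])

```text
t: 11.92
ee_pos: [595.4, -63.4, 115.2]
tool_rot: [[0.836, 0.549, 0.001], [0.549, -0.836, -0.0], [0.001, 0.001, -1.0]]
ft_force: [-1.0, -0.3, 3.5]
finger_gap: 57.6
grip_force: 40.0
```

Run:
```python
from workcell import *
s=read_state();print(s['t'],s['ee_pos'],s['ft_force'],s['moment'],s['q'])
```

```text
11.9167 [595.42448352 -63.35517778 115.24993694] [-1.04264127 -0.29483596  3.48491733] [ 0.08074166  0.06500364 -0.1571116 ] [-2.21171249e-01  4.68798988e-01  1.62906974e+00 -2.79814413e-04
  1.04267844e+00  7.68077009e-01]
```

Request:
carry_out(motion=[[[0,0,0.01],4,60],[[0,0,0.02],8,60],[[0,0,0.03],12,60],[[0,0,0.04],16,60],[[0,0,0.05],20,60]])

```text
t: 12.33
ee_pos: [595.7, -63.6, 115.9]
tool_rot: [[0.597, 0.802, 0.001], [0.802, -0.597, -0.001], [0.0, 0.002, -1.0]]
ft_force: [0.0, 0.4, 2.8]
finger_gap: 57.5
grip_force: 40.0
```

Request:
carry_out(motion=[[[0,0,0],4,60],[[0,0,0.01],8,60],[[0,0,0.01],12,60],[[0,0,0.01],16,60],[[0,0,0.01],20,60]])

```text
t: 12.75
ee_pos: [596.1, -63.6, 116.4]
tool_rot: [[0.287, 0.958, 0.002], [0.958, -0.287, -0.001], [-0.0, 0.002, -1.0]]
ft_force: [-0.3, 0.7, 6.0]
finger_gap: 57.4
grip_force: 40.0
```

Request:
carry_out(motion=[[[0,0,0],4,60],[[0,0,0],8,60],[[0,0,0],12,60],[[0,0,0],15,60],[[0,0,0],15,60]])

```text
t: 13.17
ee_pos: [596.1, -63.6, 116.5]
tool_rot: [[0.029, 1.0, 0.002], [1.0, -0.029, -0.001], [-0.001, 0.002, -1.0]]
ft_force: [-1.4, -0.5, 6.4]
finger_gap: 57.6
grip_force: 40.0
```

Run:
```python
from h import *
s=read_state();print(s['t'],s['ee_pos'],s['ft_force'],s['moment'],s['finger_gap'])
p=camera('side')[0];cv2.imwrite('pics/lid.png',cv2.resize(p[205:350,240:365],None,fx=4,fy=4,interpolation=2))
```

```text
13.1667 [596.11864881 -63.59884494 116.46388771] [-1.37350065 -0.50882427  6.40182363] [ 0.04499344  0.05356492 -0.00060443] 57.57423023688645
```

View pics/lid.png

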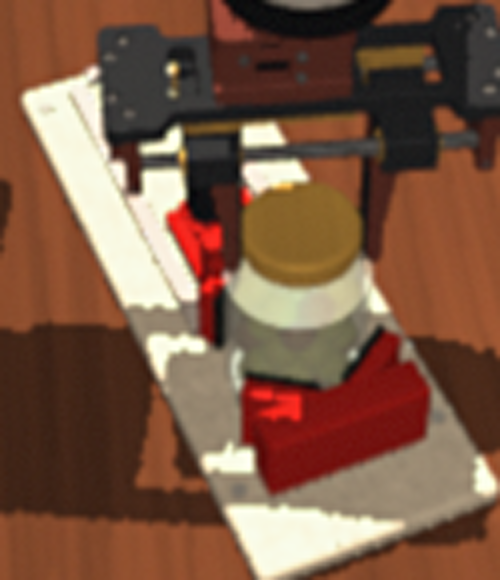

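The lid is still held centred on the jar and the twist moment has dropped to zero, so the thread has let go. Lifting.

Request:
carry_out(motion=[[[0,0,0.2],0,60],[[0,0,0.5],0,60],[[0,0,0.8],0,60],[[0,0,1.1],0,60],[[0,0,1.4],0,60]])

```text
t: 13.63
ee_pos: [594.8, -63.0, 129.7]
tool_rot: [[0.032, 0.999, -0.001], [0.999, -0.032, 0.0], [0.0, -0.001, -1.0]]
ft_force: [-0.4, -0.1, -0.7]
finger_gap: 57.4
grip_force: 40.0
```

Request:
carry_out(motion=[[[0,0,0.3],0,60],[[0,0,0.6],0,60],[[0,0,0.9],0,60],[[0,0,1.1],0,60],[[0,0,1.1],0,60]])

```text
t: 14.05
ee_pos: [595.3, -63.1, 141.2]
tool_rot: [[0.032, 0.999, 0.001], [0.999, -0.032, -0.0], [-0.0, 0.001, -1.0]]
ft_force: [-0.2, 0.2, -1.2]
finger_gap: 57.4
grip_force: 40.0
```

Request:
carry_out(motion=[[[0,0,0],0,60],[[0,0,0],0,60],[[0,0,0],0,60],[[0,0,0],0,60]])

```text
t: 14.38
ee_pos: [594.8, -62.9, 140.4]
tool_rot: [[0.032, 0.999, -0.0], [0.999, -0.032, 0.0], [0.0, -0.0, -1.0]]
ft_force: [-0.5, -0.6, -0.5]
finger_gap: 57.5
grip_force: 40.0
```

Run:
```python
from h import *
s=read_state();print(s['t'],s['ee_pos'],s['ft_force'],s['moment'],s['finger_gap'])
p,d=camera('side');cv2.imwrite('pics/lid2.png',cv2.resize(p[205:350,240:365],None,fx=4,fy=4,interpolation=2))
v,u=np.mgrid[235:285,290:345];u=u.ravel();v=v.ravel();c,r=ray('side',np.c_[u,v]);w=c+r*d[v,u][:,None]
h=cv2.cvtColor(p,cv2.COLOR_BGR2HSV)[v,u];k=(h[:,0]>=15)&(h[:,0]<=35)&(h[:,1]>90)&(w[:,2]>110)
z=w[k];print(np.percentile(z[:,2],[2,10,50,90,98]))
t=z[abs(z[:,2]-np.percentile(z[:,2],75))<4];A=np.c_[t[:,:2]-t[:,:2].mean(0),np.ones(len(t))];print('plane',np.linalg.lstsq(A,t[:,2],rcond=None)[0],t.mean(0))
```

```text
14.3833 [594.75466465 -62.94671971 140.41890153] [-0.4518756  -0.562334   -0.54176385] [ 0.03459262  0.01275023 -0.01396149] 57.54399740510646
[148.07145192 152.78348281 159.27383806 161.05312345 162.73934017]
plane [4.82623014e-03 9.68278965e-03 1.59532445e+02] [594.86520652 -65.79480549 159.53244457]
```

View pics/lid2.png

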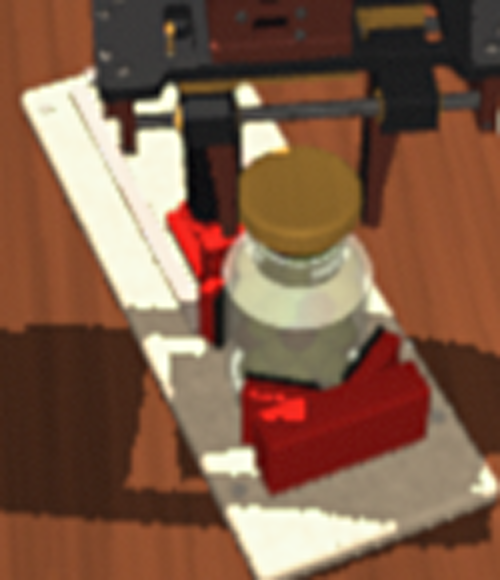

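The lid is held level, with its top at 159.5 mm, so about 14.5 mm of air over the mouth. The jar is still standing in the clamp.

```bash
python3 -c "from workcell import *;print(close_job())"
```

```text
the job is handed in; nothing more can be done
None
```

The job is handed in at about 14.4 s of the 48 s allowed. The clamp jaw was pushed home with about 30 N and let go. The gold lid was turned about 72° until its thread let go, lifted off, and is held level about 14.5 mm above the mouth. The jar is still standing in the clamp.

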